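# Put the wrench sockets back on their rail in order of size

## Task

Put the four loose steel wrench sockets back on the rail on the bench, one in each black cup, standing upright with the tapered foot fully down in the cup. They go in order of size: the biggest in the cup next to the post with the ball top, then steadily smaller, with the smallest in the cup farthest from the post.

Things in the scene. Friction and masses are not known exactly. Their poses are not given: they have to be found in the camera images.
- socket_28_mid (a point): loose steel deep wrench socket, an upright cylinder 28 mm in diameter and 60 mm tall, black hexagon on top; the point is its centre, 30 mm above its foot; its z axis runs from foot to top. Its lower end tapers to a flat round foot 24 mm across (full width from 3.2 mm up). It starts standing on the bench.
- socket_36_mid (a point): loose steel deep wrench socket, an upright cylinder 36 mm in diameter and 65 mm tall, black hexagon on top; the point is its centre, 32.5 mm above its foot; its z axis runs from foot to top. Its lower end tapers to a flat round foot 24 mm across (full width from 9.6 mm up). It starts standing on the bench.
- socket_44_mid (a point): loose steel deep wrench socket, an upright cylinder 44 mm in diameter and 70 mm tall, black hexagon on top; the point is its centre, 35 mm above its foot; its z axis runs from foot to top. Its lower end tapers to a flat round foot 24 mm across (full width from 16.0 mm up). It starts standing on the bench.
- socket_52_mid (a point): loose steel deep wrench socket, an upright cylinder 52 mm in diameter and 75 mm tall, black hexagon on top; the point is its centre, 37.5 mm above its foot; its z axis runs from foot to top. Its lower end tapers to a flat round foot 24 mm across (full width from 22.4 mm up). It starts standing on the bench.
- cup_a: one of four identical fixed black cups (letters not in order) in a straight row, 70 mm apart, on a low rail; origin on its axis at its underside, 10 mm above the bench; 14 mm high, 43.5 mm across the rim. Its inside is a cone matching the sockets' feet: flat floor 4 mm above the origin, 25 mm across; mouth 37.5 mm across. A seated socket's lowest 10 mm are inside the cup: hold it above that.
- cup_b: one of four identical fixed black cups (letters not in order) in a straight row, 70 mm apart, on a low rail; origin on its axis at its underside, 10 mm above the bench; 14 mm high, 43.5 mm across the rim. Its inside is a cone matching the sockets' feet: flat floor 4 mm above the origin, 25 mm across; mouth 37.5 mm across. A seated socket's lowest 10 mm are inside the cup: hold it above that.
- cup_c: one of four identical fixed black cups (letters not in order) in a straight row, 70 mm apart, on a low rail; origin on its axis at its underside, 10 mm above the bench; 14 mm high, 43.5 mm across the rim. Its inside is a cone matching the sockets' feet: flat floor 4 mm above the origin, 25 mm across; mouth 37.5 mm across. A seated socket's lowest 10 mm are inside the cup: hold it above that.
- cup_d: one of four identical fixed black cups (letters not in order) in a straight row, 70 mm apart, on a low rail; origin on its axis at its underside, 10 mm above the bench; 14 mm high, 43.5 mm across the rim. Its inside is a cone matching the sockets' feet: flat floor 4 mm above the origin, 25 mm across; mouth 37.5 mm across. A seated socket's lowest 10 mm are inside the cup: hold it above that.
- post: fixed steel post, 14 mm thick with a black ball 26 mm across on top (47 mm high in all), standing on one end of the rail in line with the cups, 62 mm from the nearest cup's axis; it may be at either end (the other end has only a flat steel disc); origin on its axis at its foot, 10 mm above the bench.
Things that resemble listed ones, but are neither listed nor needed, are in the scene too. Leave any red look-alike of the part that bears socket_52_mid alone. What is shaped like the part that bears socket_28_mid but blue is not meant.

How it is judged:
By the outcome, as a careful person would: the job done as asked, in the order asked, and still so for the second after the job is handed in, with the robot touching nothing.
It also fails if it takes over 106 s, if anything falls off the work surface, if the arm or the gripper's body presses on something with over 40 N, if the wrist force passes 120 N, or if a joint passes its speed limit or range.

## Robot

A 6-joint arm with a two-finger parallel gripper is mounted at the origin on the work surface. World frame = base frame: x ahead of the robot, y to its left, z up, the work surface at z = 0. Lengths are in mm, angles in rad, forces in N, time in s.
With the tool pointing down it reaches from about 400 to 925 mm from the base axis. Payload 12.5 kg.
Tool frame: the origin (TCP) lies midway between the tips of the shut fingers; the grasp point (between the pads) lies 19 mm behind it; z points along the fingers, y is the direction in which the jaws open and shut (so a half turn about z gives the same grasp; the last joint's range is limited). The gripper opens to 95 mm and grips with 3 to 60 N. Pads are 20 mm wide; open, the fingers measure 119 mm over their backs; the gripper's body (75 mm by 180 mm) begins 59 mm behind the grasp point.
Start: joints at [-1.27, 0.491, 1.559, -0, 1.092, -0.106], TCP at [247.319, -574.003, 214.661] pointing down, gripper open.
Joint ranges: [-3.1, 3.1], [-0.84, 2.19], [0.05, 2.79], [-1.13, 4.28], [0.06, 2.93], [-2.69, 2.69]. Speed limits (rad/s): [2.22, 2.22, 2.79, 3.14, 3.14, 3.14].

## Interface

Orientations are given as [roll, pitch, yaw] about the fixed x, y, z axes, in that order (R = Rz(yaw) Ry(pitch) Rx(roll)).
In Python, from cell import * gives the robot as it stands. The module is installed in compiled form; this text tells all that it offers.
- The arm moves only by the tool carry_out, never from a script. Its argument "moves" is a list of rows, each an object of numbers: "dx", "dy", "dz": the shift along the tool's x, y, z in m; "twist": the turn about the tool's z in degrees. A call has 1 to 5 rows; each row is the pose to reach, as a shift and turn from the pose commanded when the call began, along the tool's axes at that moment; what a row does not reach only later rows make up. A row lasts 1/10 s, in which the tool goes at most 50 mm and 8.59 degrees, less where a joint would pass 70% of its speed; a pose out of reach is approached as far as the arm can. A call with a gripper value outside its range is refused whole. "grip" is the finger opening in m, from 0 to 0.0951, set as the call begins (left out, the last holds). The fingers move at their own pace and stop on an object; the grip force is fixed at half the most. Time passes only in rows, so rows that repeat a pose let the fingers close. It gives the time, the measured TCP pose, the force and the opening at its end, in the units of the state.
- state(): the state, without advancing time (a new reading comes with each control period).
- read_camera(name): name is "side" or "top"; returns (picture, depth): 480x640x3 uint8, red, green, blue; 480x640 float32, mm along the optical axis (not along the pixel's ray), 0 where there is no reading.
- camera_info(name): a dict with "mtx" (3x3 intrinsics, pixels), "R" (3x3) and "t" (3): a world point X has camera coordinates R X + t. Camera axes: x right, y down, z forward; pixel columns grow to the right and rows downward; lengths in mm; the calibration is good to about 2 mm. A picture is of the moment at which its call begins. camera_info takes no time and is no camera call.
- job_done(): hands the job in, once; it reports no verdict.
The state is a dict: "t": time; "joints": joint angles; "qvel": joint speeds; "tau": joint torques, N m; "eef_pos": TCP position; "tcp_rot": TCP orientation; "ft_force": force on the tool from outside, world axes, zero at the start; "moment": the same for the moment, N m; "opening": opening from 0.0 (shut) to 1.0 (fully open).
Only numpy, scipy, OpenCV 4.12 (cv2) and the standard library are available. Lean on these libraries where they do the work, as an engineer would, in place of code of your own. Each camera call takes 0.05 s, during which the arm holds its last target. There are 200 camera calls.

## Working session

There is one attempt and no reset: what is moved stays moved. The work goes in short steps, Python scripts to look and compute and a tool call to move; the robot and the scene stay as the last step left them, time stands still between calls to the robot, and variables do not carry over. Pictures are saved under pics/ and viewed, about 12 in all and at most 16, crops included, and the job is handed in when it is done.

Besides the shell and the picture viewer there is one more tool, called in YAML: its name, and indented under it one key for each argument. carry_out: Moves the arm, as the interface text tells. Its arguments: {"type":"object","properties":{"moves":{"type":"array","items":{"type":"object","properties":{"dx":{"type":"number"},"dy":{"type":"number"},"dz":{"type":"number"},"twist":{"type":"number"}}}},"grip":{"type":"number"}},"required":["moves"]}

```bash
mkdir -p pics
python3 - <<'E'
from cell import *
import cv2,numpy as np
for n in("top","side"):
    p,d=read_camera(n); cv2.imwrite(f"pics/{n}0.png",p[:,:,::-1]); np.save(f"{n}0.npy",d)
    np.save(f"{n}0rgb.npy",p)
    i=camera_info(n); print(n,i["mtx"].tolist(),i["R"].round(4).tolist(),i["t"].round(1).tolist(), "cam", (-i["R"].T@i["t"]).round(1))
print(state())
E
```

```text
top [[586.4346533471903, 0.0, 311.93004570451046], [0.0, 586.4346533471903, 234.4719458467839], [0.0, 0.0, 1.0]] [[-0.007, -0.9999, -0.0087], [-0.9973, 0.0076, -0.0735], [0.0735, 0.0082, -0.9973]] [-0.7, 525.5, 1026.3] cam [ 448.6  -13.  1062.1]
side [[530.9639836292849, 0.0, 310.2381287201646], [0.0, 530.9639836292849, 237.0737608997131], [0.0, 0.0, 1.0]] [[0.9966, -0.0812, -0.0103], [-0.0597, -0.6352, -0.7701], [0.0559, 0.7681, -0.6379]] [-512.8, 49.5, 864.3] cam [ 465.7 -674.   584.1]
{'t': 0.1, 'joints': array([-1.26960448e+00,  4.91488738e-01,  1.55933705e+00, -2.33689287e-06,
        1.09172512e+00, -1.05565493e-01]), 'qvel': array([-0.0015916 , -0.00325361, -0.00280703,  0.00087763,  0.00076751,
        0.00073181]), 'tau': array([ 3.22789863e-03, -6.13621616e+01, -2.58605146e+01,  6.94207102e-02,
        4.70197177e-02, -4.90980176e-05]), 'eef_pos': array([ 247.25244314, -573.79959062,  214.14446354]), 'tcp_rot': array([-3.14063952e+00, -9.89086228e-05,  4.06758373e-01]), 'ft_force': array([ 1.31301419, -0.1605204 ,  1.1087069 ]), 'moment': array([ 0.01405695, -0.02072351,  0.05407345]), 'opening': 0.9984330131808953}
```

View pics/top0.png

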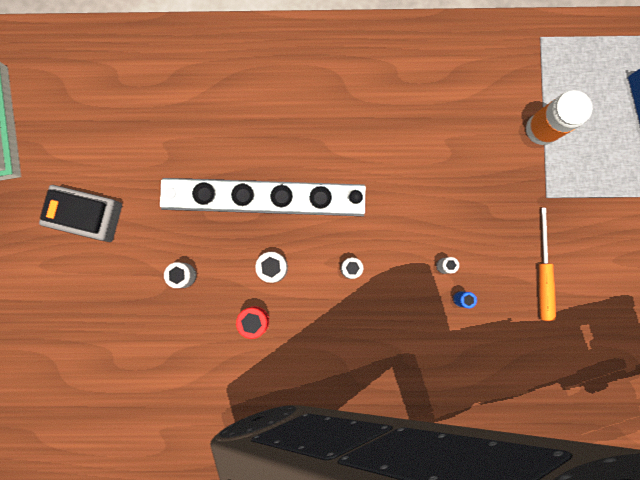

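View pics/side0.png

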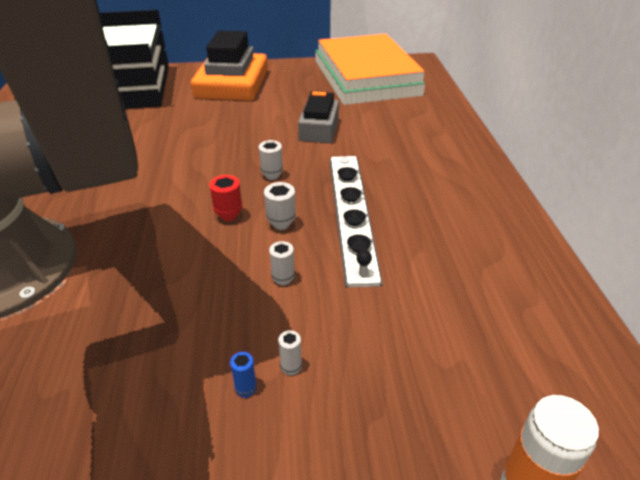

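Top view: the grey sockets are at (177,275), (271,267), (352,268) and (450,265). The cups are at (204,193), (242,194), (281,195) and (320,197), with the ball post at (356,197), the right (−y) end. The red look-alike is at (252,322) and the blue one at (468,300), and I'll leave both. Next I measure sizes and positions.

```bash
cat > h.py <<'E'
from cell import *
import cv2,numpy as np
def ray(n,u,v,z):
    i=camera_info(n);K,R,t=i["mtx"],np.array(i["R"]),np.array(i["t"]);c=-R.T@t
    d=R.T@np.linalg.inv(K)@np.array([u,v,1.]);return (c+d*(z-c[2])/d[2])
def dark(p,u,v,r,th=70):
    u0,v0=u-r,v-r;g=p[v0:v+r,u0:u+r].max(2)
    n,l,s,c=cv2.connectedComponentsWithStats((g<th).astype(np.uint8))
    k=1+np.argmin(np.hypot(*(c[1:]-r).T)-0.05*s[1:,4]);return c[k][0]+u0,c[k][1]+v0,s[k]
def pt(n,u,v,d):
    i=camera_info(n);K,R,t=i["mtx"],np.array(i["R"]),np.array(i["t"])
    return R.T@(d*np.linalg.inv(K)@np.array([u,v,1.])-t)
E
python3 - <<'E'
from h import *
T={"28":((450,265),(290,337),60),"36":((352,268),(282,248),65),"44":((177,275),(270,146),70),"52":((271,267),(280,190),75)}
C=[((204,193),(347,173)),((242,194),(350,194)),((281,195),(354,217)),((320,197),(359,243))]
P={n:np.load(n+"0rgb.npy") for n in("top","side")};D={n:np.load(n+"0.npy") for n in P}
for k,(a,b,h) in T.items():
    for n,(u,v) in(("top",a),("side",b)):
        x,y,s=dark(P[n],u,v,14); d=D[n][int(round(y))][int(round(x))]
        print(k,n,round(x,1),round(y,1),s[2:],ray(n,x,y,h).round(1),"depth pt",pt(n,x,y,d).round(1))
    # top face blob by depth
    u,v=a; Z=np.array([[pt("top",i,j,D["top"][j,i]) for i in range(u-25,u+25)] for j in range(v-25,v+25)])
    m=(Z[...,2]>h-12)&(Z[...,2]<h+12);q=Z[m];print("  ext",np.ptp(q[:,0]).round(1),np.ptp(q[:,1]).round(1),((q.min(0)+q.max(0))/2).round(1),np.median(q[:,2]).round(1))
for a,b in C:
    for n,(u,v) in(("top",a),("side",b)):
        x,y,s=dark(P[n],u,v,17,80);print("cup",n,round(x,1),round(y,1),s[2:],ray(n,x,y,24).round(1),ray(n,s[0]+u-17+s[2]/2-.5,s[1]+v-17+s[3]/2-.5,24).round(1))
x,y,s=dark(P["top"],356,197,14);print("ball",ray("top",x,y,44).round(1),s)
p=P["top"][170:340,150:490,::-1];cv2.imwrite("pics/crop.png",cv2.resize(p,None,fx=2.3,fy=2.3,interpolation=2))
E
```

```text
28 top 450.9 264.6 [ 9  8 29] [ 469.1 -241.2   60. ] depth pt [ 469.1 -240.8   61.8]
28 side 289.1 338.1 [11  9 68] [ 469.  -239.1   60. ] depth pt [ 469.  -240.3   61.5]
  ext 25.9 27.1 [ 469.6 -240.    55.8] 58.8
36 top 347.0 267.5 [1 2 2] [465.4 -64.   65. ] depth pt [465.4 -64.   65. ]
36 side 280.9 248.2 [11  7 61] [465.3 -70.8  65. ] depth pt [465.3 -69.2  63.7]Traceback (most recent call last):
  File "<stdin>", line 10, in <module>
  File "h.py", line 11, in pt
    i=camera_info(n);K,R,t=i["mtx"],np.array(i["R"]),np.array(i["t"])
ValueError: time passes only in moves, steps and waits
```

```bash
cat > h.py <<'E'
from cell import *
import cv2,numpy as np
I={n:{k:np.array(v) for k,v in camera_info(n).items() if k in("mtx","R","t")} for n in("top","side")}
def ray(n,u,v,z):
    i=I[n];R=i["R"];c=-R.T@i["t"]
    d=R.T@np.linalg.inv(i["mtx"])@np.array([u,v,1.]);return (c+d*(z-c[2])/d[2])
def dark(p,u,v,r,th=70):
    u0,v0=u-r,v-r;g=p[v0:v+r,u0:u+r].max(2)
    n,l,s,c=cv2.connectedComponentsWithStats((g<th).astype(np.uint8))
    k=1+np.argmax(s[1:,4]*(np.hypot(*(c[1:]-r).T)<r/2));return c[k][0]+u0,c[k][1]+v0,s[k]
def cloud(n,d,u,v,r):
    i=I[n];jj,ii=np.mgrid[v-r:v+r,u-r:u+r]
    q=d[v-r:v+r,u-r:u+r,None]*(np.stack([ii,jj,np.ones_like(ii)],-1)@np.linalg.inv(i["mtx"]).T)
    return (q-i["t"])@i["R"]
E
python3 - <<'E'
from h import *
T={"28":((450,265),(290,337),60),"36":((352,268),(282,248),65),"44":((177,275),(270,146),70),"52":((271,267),(280,190),75)}
C=[((204,193),(347,173)),((242,194),(350,194)),((281,195),(354,217)),((320,197),(359,243))]
P={n:np.load(n+"0rgb.npy") for n in("top","side")};D={n:np.load(n+"0.npy") for n in P}
for k,(a,b,h) in T.items():
    for n,(u,v) in(("top",a),("side",b)):
        x,y,s=dark(P[n],u,v,12)
        print(k,n,round(x,1),round(y,1),s[2:],ray(n,x,y,h).round(1))
    Z=cloud("top",D["top"],*a,25)
    m=abs(Z[...,2]-h)<12;q=Z[m];print("  ext",np.ptp(q[:,:2],axis=0).round(1),((q.min(0)+q.max(0))/2).round(1),np.median(q[:,2]).round(1))
for a,b in C:
    for n,(u,v) in(("top",a),("side",b)):
        x,y,s=dark(P[n],u,v,17,80);print("cup",n,round(x,1),round(y,1),s[2:],ray(n,x,y,24).round(1),ray(n,s[0]+u-17+s[2]/2-.5,s[1]+v-17+s[3]/2-.5,24).round(1))
x,y,s=dark(P["top"],356,197,14);print("ball",ray("top",x,y,44).round(1),s)
p=P["top"][170:340,150:490,::-1];cv2.imwrite("pics/crop.png",cv2.resize(p,None,fx=2.3,fy=2.3,interpolation=2))
E
```

```text
28 top 450.9 264.6 [ 9  8 29] [ 469.1 -241.2   60. ]
28 side 289.1 338.1 [11  9 68] [ 469.  -239.1   60. ]
  ext [25.9 27.1] [ 469.6 -240.    55.8] 58.8
36 top 347.0 267.5 [1 2 2] [465.4 -64.   65. ]
36 side 280.9 248.2 [11  7 61] [465.3 -70.8  65. ]
  ext [34.  35.5] [464.6 -71.9  61.8] 64.0
44 top 176.0 274.8 [ 14  16 154] [455.1 225.5  70. ]
44 side 269.7 145.4 [11  4 37] [455.6 227.4  70. ]
  ext [40.7 43. ] [454.8 225.6  66.5] 68.5
52 top 271.0 258.4 [5 2 5] [481.5  64.2  75. ]
52 side 278.9 190.1 [ 17   9 103] [467.7  67.5  75. ]
  ext [50.6 50.9] [467.1  66.1  71.8] 73.7
cup top 203.1 193.0 [ 22  21 363] [600.9 189.4  24. ] [600.9 188.7  24. ]
cup side 346.9 173.8 [ 19  13 186] [600.7 184.7  24. ] [600.8 183.8  24. ]
cup top 242.0 194.2 [ 22  22 364] [598.1 119.8  24. ] [597.6 118.9  24. ]
cup side 350.3 194.2 [ 20  14 212] [597.7 116.1  24. ] [598.  115.2  24. ]
cup top 281.0 195.6 [ 21  22 361] [595.1  50.1  24. ] [595.3  50.2  24. ]
cup side 354.1 217.4 [ 21  16 250] [594.7  46.6  24. ] [594.4  46.2  24. ]
cup top 320.1 196.9 [ 21  21 350] [592.1 -19.5  24. ] [592.  -19.4  24. ]
cup side 360.0 246.5 [ 23  25 411] [592.9 -31.   24. ] [591.1 -32.   24. ]
ball [590.  -80.9  44. ] [  7   7  13  13 127]
```

View pics/crop.png

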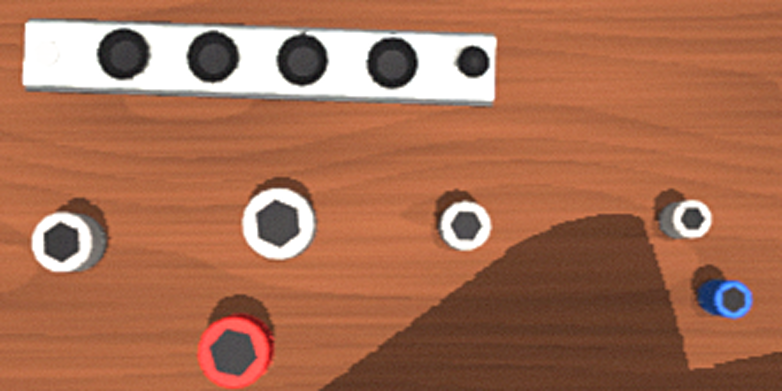

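The crop confirms the choice: measured widths of about 27, 35.5, 43 and 51 mm match 28, 36, 44 and 52, all grey; the red and blue look-alikes are excluded. I start with the 28 at (469,−240), using jaws along world x (yaw 90°), which makes tool x = world +y and tool y = world +x.

carry_out:
  moves:
    - {"dx": 0.04, "dy": -0.026, "dz": 0, "twist": -8.5}
    - {"dx": 0.08, "dy": -0.052, "dz": 0, "twist": -17}
    - {"dx": 0.12, "dy": -0.078, "dz": 0.01, "twist": -25.5}
    - {"dx": 0.16, "dy": -0.104, "dz": 0.02, "twist": -34}
    - {"dx": 0.2, "dy": -0.13, "dz": 0.03, "twist": -42}
  grip: 0.055

```text
t: 0.6
eef_pos: [380.2, -373.8, 184.2]
tcp_rot: [-3.142, -0.0, 1.145]
ft_force: [0.1, -0.2, -1.1]
opening: 0.636
```

carry_out:
  moves:
    - {"dx": 0.04, "dy": 0.007, "dz": 0.01, "twist": -8.5}
    - {"dx": 0.08, "dy": 0.014, "dz": 0.02, "twist": -17}
    - {"dx": 0.12, "dy": 0.02, "dz": 0.03, "twist": -24.4}
    - {"dx": 0.16, "dy": 0.026, "dz": 0.034, "twist": -24.4}
    - {"dx": 0.16, "dy": 0.026, "dz": 0.034, "twist": -24.4}

```text
t: 1.1
eef_pos: [471.4, -237.4, 149.8]
tcp_rot: [-3.14, -0.001, 1.57]
ft_force: [-0.3, -0.1, 0.1]
opening: 0.575
```

carry_out:
  moves:
    - {"dx": -0.003, "dy": -0.002, "dz": 0.03}
    - {"dx": -0.003, "dy": -0.002, "dz": 0.065}
    - {"dx": -0.003, "dy": -0.002, "dz": 0.1}
    - {"dx": -0.003, "dy": -0.002, "dz": 0.122}
    - {"dx": -0.003, "dy": -0.002, "dz": 0.122}

```text
schema error: expected keys dx, dy, dz, twist
```

Run:
```python
from h import *
print(state()["eef_pos"],state()["tcp_rot"],state()["ft_force"])
p,d=read_camera("side"); q,d=read_camera("top")
f=lambda a:cv2.resize(a[:,:,::-1],None,fx=2.6,fy=2.6,interpolation=2)
cv2.imwrite("pics/c2.png",np.hstack([f(p[250:420,210:360]),f(q[180:350,380:530])]))
```

```text
[ 471.40402203 -237.4434667   149.83076496] [-3.14049962e+00 -1.22682001e-03  1.56972812e+00] [-0.25356383 -0.10061646  0.09864822]
```

View pics/c2.png

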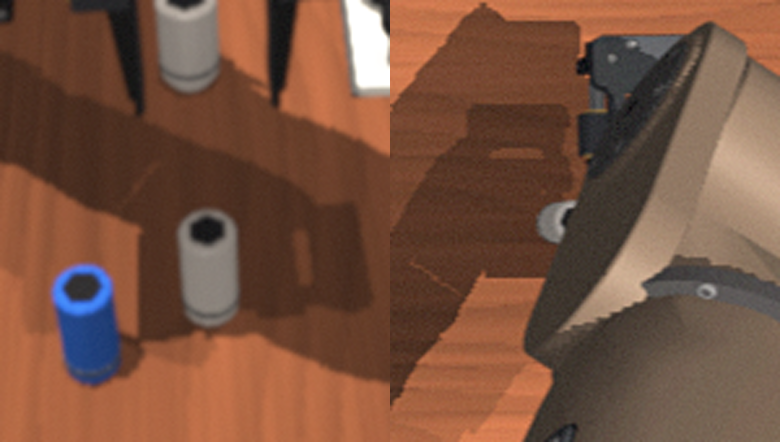

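The move was refused because every row needs a twist. The picture shows the open fingers still up at z 150, with the 28 below them and clear of the blue socket. I send it again, stopping just above the socket top to check first.

carry_out:
  moves:
    - {"dx": -0.003, "dy": -0.002, "dz": 0.03, "twist": 0}
    - {"dx": -0.003, "dy": -0.002, "dz": 0.06, "twist": 0}
    - {"dx": -0.003, "dy": -0.002, "dz": 0.08, "twist": 0}
    - {"dx": -0.003, "dy": -0.002, "dz": 0.08, "twist": 0}

```text
t: 1.6
eef_pos: [466.5, -244.5, 68.7]
tcp_rot: [-3.138, -0.002, 1.564]
ft_force: [-0.5, 0.3, 0.9]
opening: 0.576
```

Run:
```python
from h import *
print(state()["eef_pos"])
p,d=read_camera("side")
f=lambda a:cv2.resize(a[:,:,::-1],None,fx=3,fy=3,interpolation=2)
cv2.imwrite("pics/c3.png",f(p[230:420,190:400]))
```

```text
[ 466.46505013 -244.54834164   68.68910016]
```

View pics/c3.png

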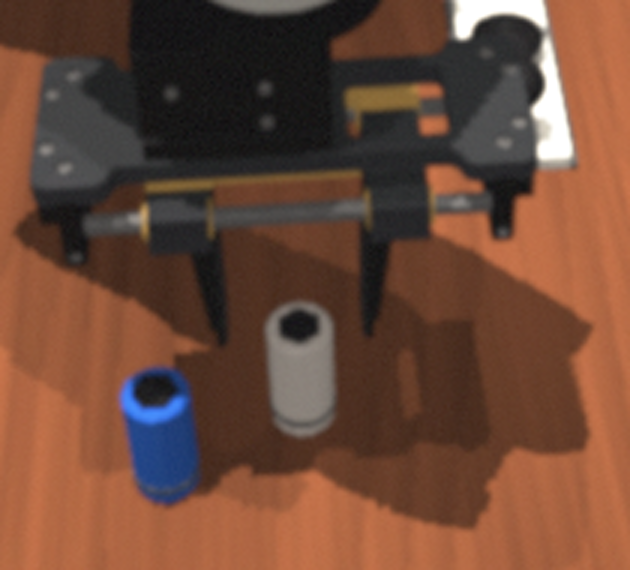

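Fingers straddle the 28 (crop 300,330), but the settled TCP is about 4 mm off in y and 3 mm in x. I correct this, descend and close.

carry_out:
  moves:
    - {"dx": 0.004, "dy": 0.003, "dz": 0, "twist": 0.4}
    - {"dx": 0.004, "dy": 0.003, "dz": 0.02, "twist": 0.4}
    - {"dx": 0.004, "dy": 0.003, "dz": 0.04, "twist": 0.4}
    - {"dx": 0.004, "dy": 0.003, "dz": 0.041, "twist": 0.4}
    - {"dx": 0.004, "dy": 0.003, "dz": 0.041, "twist": 0.4}

```text
t: 2.15
eef_pos: [471.4, -240.2, 30.6]
tcp_rot: [3.141, 0.001, 1.558]
ft_force: [-0.2, -0.9, -0.4]
opening: 0.578
```

carry_out:
  moves:
    - {"dx": 0, "dy": 0, "dz": 0, "twist": 0}
    - {"dx": 0, "dy": 0, "dz": 0, "twist": 0}
    - {"dx": 0, "dy": 0, "dz": 0, "twist": 0}
    - {"dx": 0, "dy": 0, "dz": 0, "twist": 0}
    - {"dx": 0, "dy": 0, "dz": 0, "twist": 0}
  grip: 0.0

```text
t: 2.65
eef_pos: [471.2, -240.1, 30.0]
tcp_rot: [3.141, 0.0, 1.559]
ft_force: [-1.0, -0.2, 3.7]
opening: 0.292
```

Gripped: the opening is 27.7 mm. Lift and carry to the farthest cup (601,189).

carry_out:
  moves:
    - {"dx": 0, "dy": 0, "dz": -0.015, "twist": -0.7}
    - {"dx": 0, "dy": 0, "dz": -0.045, "twist": -0.7}
    - {"dx": 0.01, "dy": 0.005, "dz": -0.075, "twist": -0.7}
    - {"dx": 0.03, "dy": 0.015, "dz": -0.105, "twist": -0.7}
    - {"dx": 0.06, "dy": 0.025, "dz": -0.12, "twist": -0.7}

```text
t: 3.15
eef_pos: [497.6, -180.7, 151.9]
tcp_rot: [3.139, 0.001, 1.569]
ft_force: [0.1, -0.3, -2.2]
opening: 0.295
```

carry_out:
  moves:
    - {"dx": 0.035, "dy": 0.01, "dz": 0, "twist": 0}
    - {"dx": 0.075, "dy": 0.02, "dz": 0, "twist": 0}
    - {"dx": 0.115, "dy": 0.03, "dz": 0, "twist": 0}
    - {"dx": 0.155, "dy": 0.04, "dz": 0, "twist": 0}
    - {"dx": 0.195, "dy": 0.05, "dz": 0, "twist": 0}

```text
t: 3.65
eef_pos: [546.8, 16.4, 149.6]
tcp_rot: [-3.141, 0.0, 1.571]
ft_force: [-0.5, -1.1, -0.8]
opening: 0.292
```

carry_out:
  moves:
    - {"dx": 0.04, "dy": 0.01, "dz": 0, "twist": 0}
    - {"dx": 0.08, "dy": 0.025, "dz": 0, "twist": 0}
    - {"dx": 0.12, "dy": 0.04, "dz": 0, "twist": 0}
    - {"dx": 0.15, "dy": 0.05, "dz": 0, "twist": 0}
    - {"dx": 0.17, "dy": 0.055, "dz": 0, "twist": 0}

```text
t: 4.15
eef_pos: [602.0, 187.0, 149.2]
tcp_rot: [-3.141, -0.0, 1.572]
ft_force: [-0.4, -0.7, -1.0]
opening: 0.294
```

carry_out:
  moves:
    - {"dx": 0, "dy": 0, "dz": 0, "twist": 0}
    - {"dx": 0, "dy": 0, "dz": 0, "twist": 0}
    - {"dx": 0, "dy": 0, "dz": 0, "twist": 0}

```text
t: 4.45
eef_pos: [601.4, 183.8, 149.5]
tcp_rot: [-3.141, 0.0, 1.57]
ft_force: [0.5, -0.2, -0.8]
opening: 0.289
```

carry_out:
  moves:
    - {"dx": 0.004, "dy": 0.001, "dz": 0.02, "twist": 0}
    - {"dx": 0.004, "dy": 0.001, "dz": 0.05, "twist": 0}
    - {"dx": 0.004, "dy": 0.001, "dz": 0.075, "twist": 0}
    - {"dx": 0.004, "dy": 0.001, "dz": 0.075, "twist": 0}
    - {"dx": 0.004, "dy": 0.001, "dz": 0.075, "twist": 0}

```text
t: 4.95
eef_pos: [602.9, 188.0, 75.1]
tcp_rot: [-3.141, 0.0, 1.57]
ft_force: [0.0, 0.1, 0.3]
opening: 0.289
```

Run:
```python
from h import *
print(state()["eef_pos"])
p,d=read_camera("side");q,d=read_camera("top")
cv2.imwrite("pics/c4.png",np.hstack([cv2.resize(a[:,:,::-1],(390,390),interpolation=2) for a in (p[100:230,270:400],q[130:260,140:270])]))
```

```text
[602.90841472 187.96311445  75.13892059]
```

View pics/c4.png

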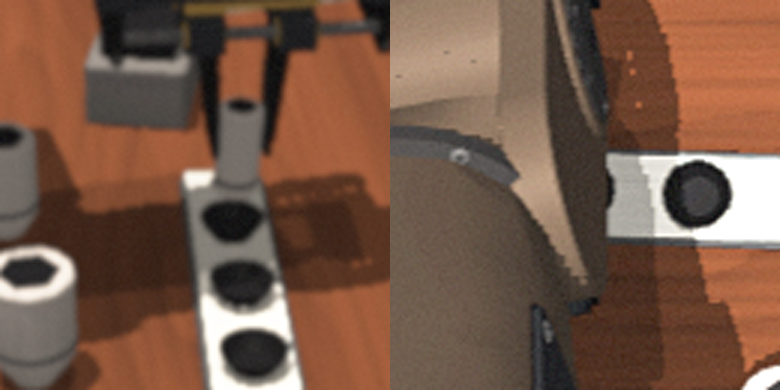

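The 28 hangs at crop (240,185), just above cup (232,220), about 2 mm too far in +x. I shift it and lower.

carry_out:
  moves:
    - {"dx": 0, "dy": -0.002, "dz": 0.005, "twist": 0}
    - {"dx": 0, "dy": -0.002, "dz": 0.015, "twist": 0}
    - {"dx": 0, "dy": -0.002, "dz": 0.025, "twist": 0}
    - {"dx": 0, "dy": -0.002, "dz": 0.03, "twist": 0}
    - {"dx": 0, "dy": -0.002, "dz": 0.03, "twist": 0}

```text
t: 5.55
eef_pos: [601.2, 189.6, 44.3]
tcp_rot: [3.14, -0.001, 1.571]
ft_force: [1.4, 5.7, 0.9]
opening: 0.291
```

carry_out:
  moves:
    - {"dx": 0.001, "dy": 0, "dz": 0.0005, "twist": 0}
    - {"dx": 0.001, "dy": 0, "dz": 0.0005, "twist": 0}
    - {"dx": 0.001, "dy": 0, "dz": 0.0005, "twist": 0}

```text
t: 5.85
eef_pos: [601.1, 190.0, 44.0]
tcp_rot: [3.141, -0.0, 1.571]
ft_force: [1.9, 3.9, 1.3]
opening: 0.285
```

carry_out:
  moves:
    - {"dx": 0, "dy": 0, "dz": 0, "twist": 0}
    - {"dx": 0, "dy": 0, "dz": 0, "twist": 0}
    - {"dx": 0, "dy": 0, "dz": 0, "twist": 0}
    - {"dx": 0, "dy": 0, "dz": 0, "twist": 0}
    - {"dx": 0, "dy": 0, "dz": 0, "twist": 0}
  grip: 0.06

```text
t: 6.35
eef_pos: [600.6, 189.6, 44.0]
tcp_rot: [-3.141, 0.0, 1.571]
ft_force: [0.4, -0.4, -0.3]
opening: 0.617
```

carry_out:
  moves:
    - {"dx": 0, "dy": 0, "dz": -0.02, "twist": 0}
    - {"dx": 0, "dy": 0, "dz": -0.05, "twist": 0}
    - {"dx": 0, "dy": 0, "dz": -0.08, "twist": 0}
    - {"dx": 0, "dy": 0, "dz": -0.106, "twist": 0}
    - {"dx": 0, "dy": 0, "dz": -0.106, "twist": 0}

```text
t: 6.85
eef_pos: [602.0, 190.0, 153.6]
tcp_rot: [3.136, -0.001, 1.571]
ft_force: [0.4, -0.0, 0.2]
opening: 0.63
```

carry_out:
  moves:
    - {"dx": 0.009, "dy": -0.04, "dz": 0, "twist": 0}
    - {"dx": 0.018, "dy": -0.08, "dz": 0, "twist": 0}
    - {"dx": 0.03, "dy": -0.12, "dz": 0, "twist": 0}
    - {"dx": 0.036, "dy": -0.145, "dz": 0, "twist": 0}
    - {"dx": 0.036, "dy": -0.145, "dz": 0, "twist": 0}
  grip: 0.072

```text
t: 7.35
eef_pos: [452.6, 226.1, 149.7]
tcp_rot: [-3.139, 0.001, 1.573]
ft_force: [-0.1, 0.2, -0.3]
opening: 0.759
```

carry_out:
  moves:
    - {"dx": 0, "dy": 0, "dz": 0.02, "twist": 0}
    - {"dx": 0, "dy": 0, "dz": 0.05, "twist": 0}
    - {"dx": 0, "dy": 0, "dz": 0.06, "twist": 0}
    - {"dx": 0, "dy": 0, "dz": 0.06, "twist": 0}
    - {"dx": 0, "dy": 0, "dz": 0.06, "twist": 0}

```text
t: 7.85
eef_pos: [456.2, 225.7, 90.4]
tcp_rot: [3.142, 0.0, 1.571]
ft_force: [-0.1, -0.7, -0.1]
opening: 0.759
```

Run:
```python
from h import *
print(state()["eef_pos"],state()["opening"])
p,d=read_camera("side")
cv2.imwrite("pics/c5.png",cv2.resize(p[80:280,190:410,::-1],None,fx=3,fy=2.9,interpolation=2))
```

```text
[456.22853499 225.65156339  90.41540202] 0.7591473421885042
```

View pics/c5.png

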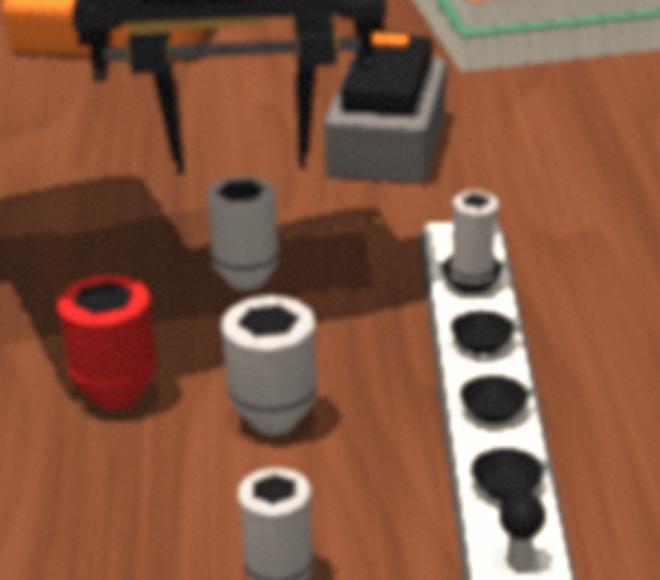

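The 28 stands seated in the far cup (crop 472,240). The fingers at (180,165) and (303,160) straddle the 44 at (243,190).

carry_out:
  moves:
    - {"dx": 0, "dy": 0, "dz": 0.02, "twist": 0}
    - {"dx": 0, "dy": 0, "dz": 0.045, "twist": 0}
    - {"dx": 0, "dy": 0, "dz": 0.061, "twist": 0}
    - {"dx": 0, "dy": 0, "dz": 0.061, "twist": 0}
    - {"dx": 0, "dy": 0, "dz": 0.061, "twist": 0}

```text
t: 8.4
eef_pos: [456.2, 225.8, 30.0]
tcp_rot: [3.141, -0.0, 1.571]
ft_force: [0.2, 0.2, -0.3]
opening: 0.757
```

carry_out:
  moves:
    - {"dx": 0, "dy": 0, "dz": 0, "twist": 0}
    - {"dx": 0, "dy": 0, "dz": 0, "twist": 0}
    - {"dx": 0, "dy": 0, "dz": 0, "twist": 0}
    - {"dx": 0, "dy": 0, "dz": 0, "twist": 0}
    - {"dx": 0, "dy": 0, "dz": 0, "twist": 0}
  grip: 0.0

```text
t: 8.9
eef_pos: [455.7, 225.7, 29.4]
tcp_rot: [3.141, 0.0, 1.571]
ft_force: [-0.2, 0.5, 4.8]
opening: 0.455
```

carry_out:
  moves:
    - {"dx": 0, "dy": 0, "dz": -0.01, "twist": 0}
    - {"dx": 0, "dy": 0, "dz": -0.035, "twist": 0}
    - {"dx": 0, "dy": 0, "dz": -0.065, "twist": 0}
    - {"dx": 0, "dy": 0, "dz": -0.095, "twist": 0}
    - {"dx": 0, "dy": 0, "dz": -0.12, "twist": 0}

```text
t: 9.4
eef_pos: [455.6, 225.7, 151.1]
tcp_rot: [3.141, -0.0, 1.571]
ft_force: [0.3, 0.7, -2.9]
opening: 0.457
```

carry_out:
  moves:
    - {"dx": -0.015, "dy": 0.015, "dz": 0, "twist": 0}
    - {"dx": -0.045, "dy": 0.04, "dz": 0, "twist": 0}
    - {"dx": -0.08, "dy": 0.065, "dz": 0, "twist": 0}
    - {"dx": -0.115, "dy": 0.09, "dz": 0, "twist": 0}
    - {"dx": -0.14, "dy": 0.11, "dz": 0, "twist": 0}

```text
t: 9.9
eef_pos: [566.6, 83.6, 149.6]
tcp_rot: [3.141, 0.0, 1.57]
ft_force: [0.3, 0.4, -3.1]
opening: 0.46
```

carry_out:
  moves:
    - {"dx": -0.025, "dy": 0.02, "dz": 0, "twist": 0}
    - {"dx": -0.035, "dy": 0.029, "dz": 0.015, "twist": 0}
    - {"dx": -0.035, "dy": 0.029, "dz": 0.04, "twist": 0}
    - {"dx": -0.035, "dy": 0.029, "dz": 0.065, "twist": 0}
    - {"dx": -0.035, "dy": 0.029, "dz": 0.075, "twist": 0}

```text
t: 10.4
eef_pos: [593.0, 51.1, 71.5]
tcp_rot: [-3.137, -0.0, 1.571]
ft_force: [-0.1, 0.5, -2.3]
opening: 0.458
```

carry_out:
  moves:
    - {"dx": 0, "dy": 0, "dz": 0, "twist": 0}
    - {"dx": 0, "dy": 0, "dz": 0, "twist": 0}
    - {"dx": 0, "dy": 0, "dz": 0, "twist": 0}

```text
t: 10.7
eef_pos: [595.2, 50.9, 75.2]
tcp_rot: [3.14, 0.0, 1.571]
ft_force: [-0.0, 0.4, -2.7]
opening: 0.458
```

Run:
```python
from h import *
print(state()["eef_pos"],state()["opening"])
p,d=read_camera("side")
cv2.imwrite("pics/c6.png",cv2.resize(p[100:290,280:430,::-1],None,fx=3,fy=3,interpolation=2))
```

```text
[595.17777801  50.94997194  75.24783394] 0.457579346183599
```

View pics/c6.png

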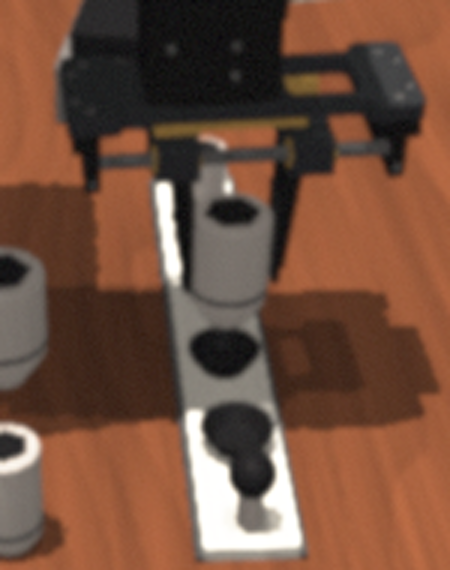

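The 44 hangs over cup (225,350), second from the post, with the post-side cup (237,430) still empty. I lower it.

carry_out:
  moves:
    - {"dx": 0, "dy": 0, "dz": 0.01, "twist": 0}
    - {"dx": 0, "dy": 0, "dz": 0.02, "twist": 0}
    - {"dx": 0, "dy": 0, "dz": 0.028, "twist": 0}
    - {"dx": 0, "dy": 0, "dz": 0.032, "twist": 0}
    - {"dx": 0, "dy": 0, "dz": 0.032, "twist": 0}

```text
t: 11.25
eef_pos: [594.8, 50.6, 42.8]
tcp_rot: [3.141, 0.0, 1.571]
ft_force: [-2.6, -0.4, 12.1]
opening: 0.456
```

carry_out:
  moves:
    - {"dx": 0, "dy": 0, "dz": 0, "twist": 0}
    - {"dx": 0, "dy": 0, "dz": 0, "twist": 0}

```text
t: 11.45
eef_pos: [594.9, 50.6, 42.8]
tcp_rot: [3.141, 0.0, 1.571]
ft_force: [-2.7, -1.3, 10.6]
opening: 0.457
```

carry_out:
  moves:
    - {"dx": 0, "dy": 0, "dz": 0, "twist": 0}
    - {"dx": 0, "dy": 0, "dz": 0, "twist": 0}
    - {"dx": 0, "dy": 0, "dz": 0, "twist": 0}
    - {"dx": 0, "dy": 0, "dz": 0, "twist": 0}
    - {"dx": 0, "dy": 0, "dz": 0, "twist": 0}
  grip: 0.075

```text
t: 11.95
eef_pos: [594.7, 50.7, 41.9]
tcp_rot: [-3.141, 0.0, 1.571]
ft_force: [-1.1, -0.5, -1.3]
opening: 0.777
```

carry_out:
  moves:
    - {"dx": 0, "dy": 0, "dz": -0.02, "twist": 0}
    - {"dx": 0, "dy": 0, "dz": -0.05, "twist": 0}
    - {"dx": 0, "dy": 0, "dz": -0.08, "twist": 0}
    - {"dx": 0, "dy": 0, "dz": -0.107, "twist": 0}
    - {"dx": 0, "dy": 0, "dz": -0.107, "twist": 0}

```text
t: 12.45
eef_pos: [596.1, 50.8, 152.5]
tcp_rot: [3.136, 0.0, 1.571]
ft_force: [0.5, -0.6, -0.5]
opening: 0.788
```

carry_out:
  moves:
    - {"dx": 0.005, "dy": -0.03, "dz": 0, "twist": 0}
    - {"dx": 0.01, "dy": -0.07, "dz": 0, "twist": 0}
    - {"dx": 0.016, "dy": -0.11, "dz": 0, "twist": 0}
    - {"dx": 0.016, "dy": -0.127, "dz": 0, "twist": 0}
    - {"dx": 0.016, "dy": -0.127, "dz": 0, "twist": 0}
  grip: 0.078

```text
t: 12.95
eef_pos: [465.6, 66.9, 148.8]
tcp_rot: [-3.14, 0.0, 1.571]
ft_force: [-0.2, 0.4, -0.6]
opening: 0.821
```

carry_out:
  moves:
    - {"dx": 0, "dy": 0, "dz": 0.02, "twist": 0}
    - {"dx": 0, "dy": 0, "dz": 0.04, "twist": 0}
    - {"dx": 0, "dy": 0, "dz": 0.055, "twist": 0}
    - {"dx": 0, "dy": 0, "dz": 0.055, "twist": 0}
    - {"dx": 0, "dy": 0, "dz": 0.055, "twist": 0}

```text
t: 13.45
eef_pos: [468.4, 66.6, 93.9]
tcp_rot: [-3.141, 0.0, 1.571]
ft_force: [0.8, -0.2, -0.5]
opening: 0.822
```

Run:
```python
from h import *
print(state()["eef_pos"],state()["opening"])
p,d=read_camera("side")
cv2.imwrite("pics/c7.png",cv2.resize(p[90:290,190:410,::-1],None,fx=3,fy=2.9,interpolation=2))
```

```text
[468.42020006  66.61022186  93.91559491] 0.8221616630695322
```

View pics/c7.png

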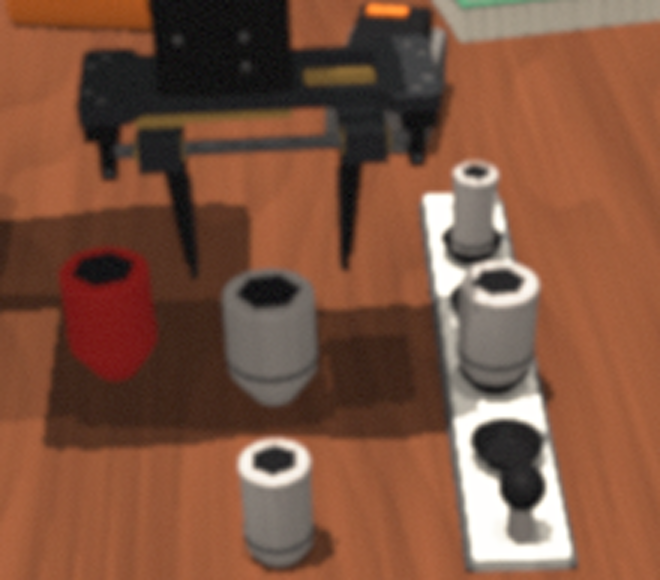

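The 44 is seated upright at (497,320). The fingers at (193,270) and (345,265) straddle the grey 52 at (270,290), and the red one stays outside them. I descend to TCP 32.

carry_out:
  moves:
    - {"dx": 0, "dy": 0, "dz": 0.02, "twist": 0}
    - {"dx": 0, "dy": 0, "dz": 0.045, "twist": 0}
    - {"dx": 0, "dy": 0, "dz": 0.062, "twist": 0}
    - {"dx": 0, "dy": 0, "dz": 0.062, "twist": 0}
    - {"dx": 0, "dy": 0, "dz": 0.062, "twist": 0}

```text
t: 14.0
eef_pos: [468.2, 66.7, 32.8]
tcp_rot: [3.141, 0.0, 1.571]
ft_force: [-0.3, 0.4, 0.3]
opening: 0.817
```

carry_out:
  moves:
    - {"dx": 0, "dy": 0, "dz": 0, "twist": 0}
    - {"dx": 0, "dy": 0, "dz": 0, "twist": 0}
    - {"dx": 0, "dy": 0, "dz": 0, "twist": 0}
    - {"dx": 0, "dy": 0, "dz": 0, "twist": 0}
    - {"dx": 0, "dy": 0, "dz": 0, "twist": 0}
  grip: 0.0

```text
t: 14.5
eef_pos: [467.8, 66.7, 32.5]
tcp_rot: [3.141, 0.0, 1.571]
ft_force: [-1.6, -0.5, 6.1]
opening: 0.54
```

carry_out:
  moves:
    - {"dx": 0, "dy": 0, "dz": -0.01, "twist": 0}
    - {"dx": 0, "dy": 0, "dz": -0.035, "twist": 0}
    - {"dx": 0, "dy": 0, "dz": -0.065, "twist": 0}
    - {"dx": 0, "dy": 0, "dz": -0.095, "twist": 0}
    - {"dx": 0, "dy": 0, "dz": -0.12, "twist": 0}

```text
t: 15.0
eef_pos: [467.4, 66.7, 153.9]
tcp_rot: [3.141, 0.0, 1.571]
ft_force: [-0.2, 0.7, -4.4]
opening: 0.534
```

carry_out:
  moves:
    - {"dx": -0.01, "dy": 0.015, "dz": 0, "twist": 0}
    - {"dx": -0.03, "dy": 0.042, "dz": 0, "twist": 0}
    - {"dx": -0.052, "dy": 0.075, "dz": 0, "twist": 0}
    - {"dx": -0.074, "dy": 0.105, "dz": 0, "twist": 0}
    - {"dx": -0.0865, "dy": 0.124, "dz": 0, "twist": 0}

```text
t: 15.5
eef_pos: [593.2, -21.4, 152.3]
tcp_rot: [3.141, 0.0, 1.57]
ft_force: [0.9, 0.4, -4.4]
opening: 0.538
```

carry_out:
  moves:
    - {"dx": 0, "dy": 0, "dz": 0.01, "twist": 0}
    - {"dx": 0, "dy": 0, "dz": 0.035, "twist": 0}
    - {"dx": 0, "dy": 0, "dz": 0.06, "twist": 0}
    - {"dx": 0, "dy": 0, "dz": 0.075, "twist": 0}
    - {"dx": 0, "dy": 0, "dz": 0.075, "twist": 0}

```text
t: 16.0
eef_pos: [589.7, -19.2, 75.1]
tcp_rot: [-3.137, -0.001, 1.571]
ft_force: [0.7, -0.0, -3.7]
opening: 0.541
```

Run:
```python
from h import *
print(state()["eef_pos"],state()["opening"])
p,d=read_camera("side")
cv2.imwrite("pics/c8.png",cv2.resize(p[120:310,280:430,::-1],None,fx=3,fy=3,interpolation=2))
```

```text
[589.70796401 -19.1638083   75.07295806] 0.541167722614639
```

View pics/c8.png

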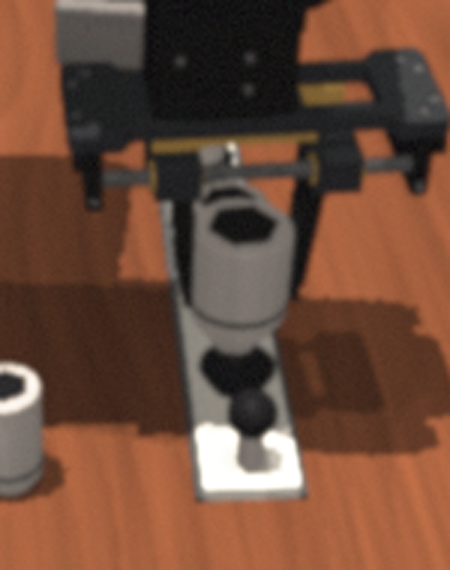

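The 52 hangs over the cup next to the post (237,370). I lower it.

carry_out:
  moves:
    - {"dx": 0, "dy": 0, "dz": 0, "twist": 0}
    - {"dx": 0, "dy": 0, "dz": 0.01, "twist": 0}
    - {"dx": 0, "dy": 0, "dz": 0.02, "twist": 0}
    - {"dx": 0, "dy": 0, "dz": 0.028, "twist": 0}
    - {"dx": 0, "dy": 0, "dz": 0.031, "twist": 0}

```text
t: 16.55
eef_pos: [592.1, -19.1, 46.4]
tcp_rot: [3.141, -0.001, 1.57]
ft_force: [-7.1, 8.7, 30.3]
opening: 0.54
```

carry_out:
  moves:
    - {"dx": 0, "dy": 0, "dz": 0, "twist": 0}
    - {"dx": 0, "dy": 0, "dz": 0, "twist": 0}
    - {"dx": 0, "dy": 0, "dz": 0, "twist": 0}

```text
t: 16.85
eef_pos: [592.0, -19.0, 46.6]
tcp_rot: [3.141, -0.001, 1.571]
ft_force: [-1.0, 6.4, 6.2]
opening: 0.54
```

carry_out:
  moves:
    - {"dx": 0, "dy": 0, "dz": 0, "twist": 0}
    - {"dx": 0, "dy": 0, "dz": 0, "twist": 0}
    - {"dx": 0, "dy": 0, "dz": 0, "twist": 0}
    - {"dx": 0, "dy": 0, "dz": 0, "twist": 0}
    - {"dx": 0, "dy": 0, "dz": 0, "twist": 0}
  grip: 0.08

```text
t: 17.35
eef_pos: [591.7, -19.9, 46.0]
tcp_rot: [-3.142, 0.0, 1.571]
ft_force: [0.2, -0.1, -0.0]
opening: 0.837
```

carry_out:
  moves:
    - {"dx": 0, "dy": 0, "dz": -0.02, "twist": 0}
    - {"dx": 0, "dy": 0, "dz": -0.05, "twist": 0}
    - {"dx": 0, "dy": 0, "dz": -0.08, "twist": 0}
    - {"dx": 0, "dy": 0, "dz": -0.105, "twist": 0}
    - {"dx": 0, "dy": 0, "dz": -0.105, "twist": 0}

```text
t: 17.85
eef_pos: [593.1, -20.0, 154.4]
tcp_rot: [3.136, 0.001, 1.571]
ft_force: [-0.4, 0.5, -0.6]
opening: 0.845
```

carry_out:
  moves:
    - {"dx": -0.012, "dy": -0.03, "dz": 0, "twist": 0}
    - {"dx": -0.028, "dy": -0.07, "dz": 0, "twist": 0}
    - {"dx": -0.044, "dy": -0.11, "dz": 0, "twist": 0}
    - {"dx": -0.052, "dy": -0.127, "dz": 0, "twist": 0}
    - {"dx": -0.052, "dy": -0.127, "dz": 0, "twist": 0}
  grip: 0.065

```text
t: 18.35
eef_pos: [462.7, -72.3, 150.8]
tcp_rot: [-3.14, -0.0, 1.569]
ft_force: [-0.4, -0.1, 0.3]
opening: 0.684
```

carry_out:
  moves:
    - {"dx": 0, "dy": 0, "dz": 0.02, "twist": 0}
    - {"dx": 0, "dy": 0, "dz": 0.05, "twist": 0}
    - {"dx": 0, "dy": 0, "dz": 0.065, "twist": 0}
    - {"dx": 0, "dy": 0, "dz": 0.065, "twist": 0}
    - {"dx": 0, "dy": 0, "dz": 0.065, "twist": 0}

```text
t: 18.85
eef_pos: [465.3, -71.6, 86.0]
tcp_rot: [-3.141, -0.0, 1.571]
ft_force: [0.2, -0.2, -0.3]
opening: 0.687
```

Run:
```python
from h import *
print(state()["eef_pos"],state()["opening"])
p,d=read_camera("side")
cv2.imwrite("pics/c9.png",cv2.resize(p[110:310,190:410,::-1],None,fx=3,fy=2.9,interpolation=2))
```

```text
[465.34210238 -71.61848727  86.00500919] 0.6870643134922442
```

View pics/c9.png

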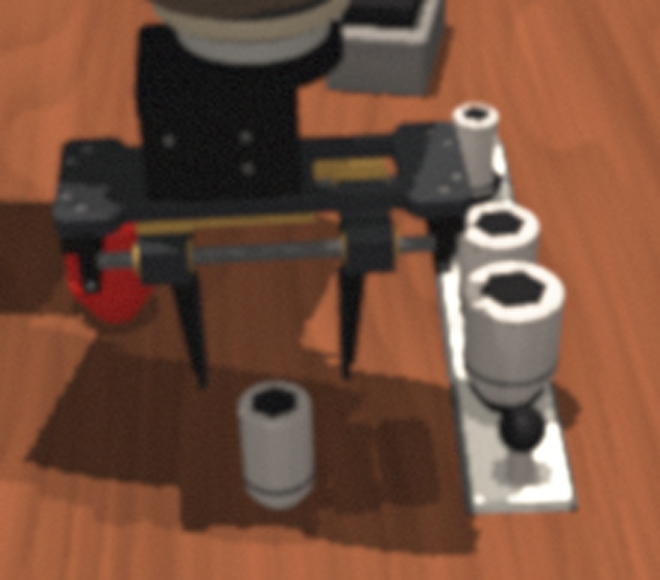

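The 52 is seated at (512,330). The fingers straddle the 36 at (275,400). I descend to TCP 29 and close.

carry_out:
  moves:
    - {"dx": 0, "dy": 0, "dz": 0.02, "twist": 0}
    - {"dx": 0, "dy": 0, "dz": 0.045, "twist": 0}
    - {"dx": 0, "dy": 0, "dz": 0.056, "twist": 0}
    - {"dx": 0, "dy": 0, "dz": 0.056, "twist": 0}
    - {"dx": 0, "dy": 0, "dz": 0.056, "twist": 0}

```text
t: 19.4
eef_pos: [465.2, -71.9, 30.8]
tcp_rot: [3.141, 0.0, 1.571]
ft_force: [-0.9, 0.2, 0.0]
opening: 0.685
```

carry_out:
  moves:
    - {"dx": 0, "dy": 0, "dz": 0, "twist": 0}
    - {"dx": 0, "dy": 0, "dz": 0, "twist": 0}
    - {"dx": 0, "dy": 0, "dz": 0, "twist": 0}
    - {"dx": 0, "dy": 0, "dz": 0, "twist": 0}
    - {"dx": 0, "dy": 0, "dz": 0, "twist": 0}
  grip: 0.0

```text
t: 19.9
eef_pos: [464.8, -71.8, 30.3]
tcp_rot: [3.141, 0.0, 1.571]
ft_force: [-0.8, -0.6, 3.8]
opening: 0.366
```

carry_out:
  moves:
    - {"dx": 0, "dy": 0, "dz": -0.015, "twist": 0}
    - {"dx": 0, "dy": 0, "dz": -0.045, "twist": 0}
    - {"dx": 0, "dy": 0, "dz": -0.08, "twist": 0}
    - {"dx": 0, "dy": 0, "dz": -0.11, "twist": 0}
    - {"dx": 0, "dy": 0, "dz": -0.125, "twist": 0}

```text
t: 20.4
eef_pos: [465.1, -71.9, 157.4]
tcp_rot: [3.139, 0.001, 1.571]
ft_force: [-0.3, 0.5, -2.8]
opening: 0.369
```

carry_out:
  moves:
    - {"dx": 0.015, "dy": 0.01, "dz": 0, "twist": 0}
    - {"dx": 0.045, "dy": 0.03, "dz": 0, "twist": 0}
    - {"dx": 0.08, "dy": 0.055, "dz": 0, "twist": 0}
    - {"dx": 0.115, "dy": 0.08, "dz": 0, "twist": 0}
    - {"dx": 0.15, "dy": 0.105, "dz": 0, "twist": 0}

```text
t: 20.9
eef_pos: [570.2, 79.8, 154.9]
tcp_rot: [-3.141, 0.0, 1.571]
ft_force: [-0.5, -0.6, -2.6]
opening: 0.371
```

carry_out:
  moves:
    - {"dx": 0.03, "dy": 0.02, "dz": 0, "twist": 0}
    - {"dx": 0.042, "dy": 0.028, "dz": 0, "twist": 0}
    - {"dx": 0.042, "dy": 0.028, "dz": 0.02, "twist": 0}
    - {"dx": 0.042, "dy": 0.028, "dz": 0.05, "twist": 0}
    - {"dx": 0.042, "dy": 0.028, "dz": 0.075, "twist": 0}

```text
t: 21.4
eef_pos: [597.0, 119.9, 78.8]
tcp_rot: [-3.141, 0.0, 1.571]
ft_force: [0.2, 0.0, -1.8]
opening: 0.37
```

carry_out:
  moves:
    - {"dx": 0, "dy": 0, "dz": 0, "twist": 0}
    - {"dx": 0, "dy": 0, "dz": 0, "twist": 0}
    - {"dx": 0, "dy": 0, "dz": 0, "twist": 0}

```text
t: 21.7
eef_pos: [598.3, 120.0, 81.5]
tcp_rot: [3.14, -0.0, 1.571]
ft_force: [-0.2, 0.4, -3.1]
opening: 0.371
```

Run:
```python
from h import *
print(state()["eef_pos"],state()["opening"])
p,d=read_camera("side")
cv2.imwrite("pics/c10.png",cv2.resize(p[90:280,280:430,::-1],None,fx=3,fy=3,interpolation=2))
```

```text
[598.29331315 120.03499767  81.4633926 ] 0.3711239823109354
```

View pics/c10.png

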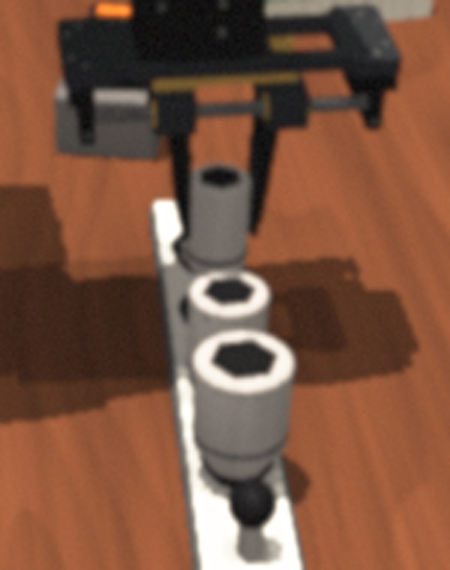

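The 36 at (220,180) hangs between the 44 and the hidden 28, above its cup. I lower it 37 mm to its seat.

carry_out:
  moves:
    - {"dx": 0, "dy": 0, "dz": 0.012, "twist": 0}
    - {"dx": 0, "dy": 0, "dz": 0.024, "twist": 0}
    - {"dx": 0, "dy": 0, "dz": 0.032, "twist": 0}
    - {"dx": 0, "dy": 0, "dz": 0.036, "twist": 0}
    - {"dx": 0, "dy": 0, "dz": 0.037, "twist": 0}

```text
t: 22.25
eef_pos: [597.9, 120.9, 44.2]
tcp_rot: [3.141, -0.001, 1.571]
ft_force: [-7.1, 4.2, 25.6]
opening: 0.374
```

carry_out:
  moves:
    - {"dx": 0, "dy": 0, "dz": 0, "twist": 0}
    - {"dx": 0, "dy": 0, "dz": 0, "twist": 0}
    - {"dx": 0, "dy": 0, "dz": 0, "twist": 0}

```text
t: 22.55
eef_pos: [597.9, 120.9, 44.3]
tcp_rot: [3.141, -0.001, 1.571]
ft_force: [-4.9, 4.4, 16.1]
opening: 0.371
```

Contact is at the expected seat height of 44.3. I release, rise and back away to look.

carry_out:
  moves:
    - {"dx": 0, "dy": 0, "dz": 0, "twist": 0}
    - {"dx": 0, "dy": 0, "dz": 0, "twist": 0}
    - {"dx": 0, "dy": 0, "dz": 0, "twist": 0}
    - {"dx": 0, "dy": 0, "dz": 0, "twist": 0}
    - {"dx": 0, "dy": 0, "dz": 0, "twist": 0}
  grip: 0.068

```text
t: 23.05
eef_pos: [597.7, 120.1, 42.9]
tcp_rot: [-3.141, 0.0, 1.571]
ft_force: [1.0, -0.0, -0.5]
opening: 0.706
```

carry_out:
  moves:
    - {"dx": 0, "dy": 0, "dz": -0.02, "twist": 0}
    - {"dx": 0, "dy": 0, "dz": -0.05, "twist": 0}
    - {"dx": 0, "dy": 0, "dz": -0.08, "twist": 0}
    - {"dx": 0, "dy": 0, "dz": -0.11, "twist": 0}
    - {"dx": 0, "dy": 0, "dz": -0.14, "twist": 0}

```text
t: 23.55
eef_pos: [597.6, 120.2, 184.3]
tcp_rot: [-3.142, 0.0, 1.571]
ft_force: [0.4, 0.2, -0.1]
opening: 0.715
```

carry_out:
  moves:
    - {"dx": 0.04, "dy": -0.03, "dz": -0.01, "twist": 0}
    - {"dx": 0.08, "dy": -0.06, "dz": -0.02, "twist": 0}
    - {"dx": 0.12, "dy": -0.09, "dz": -0.02, "twist": 0}
    - {"dx": 0.16, "dy": -0.12, "dz": -0.02, "twist": 0}
    - {"dx": 0.2, "dy": -0.15, "dz": -0.02, "twist": 0}

```text
t: 24.05
eef_pos: [447.5, 319.9, 203.3]
tcp_rot: [3.141, -0.0, 1.571]
ft_force: [-0.5, 0.3, -0.4]
opening: 0.713
```

carry_out:
  moves:
    - {"dx": 0.03, "dy": 0, "dz": 0, "twist": 0}
    - {"dx": 0.06, "dy": 0, "dz": 0, "twist": 0}
    - {"dx": 0.09, "dy": 0, "dz": 0, "twist": 0}
    - {"dx": 0.1, "dy": 0, "dz": 0, "twist": 0}
    - {"dx": 0.1, "dy": 0, "dz": 0, "twist": 0}

```text
t: 24.55
eef_pos: [448.5, 419.3, 202.6]
tcp_rot: [-3.141, 0.0, 1.572]
ft_force: [0.2, -0.3, -0.0]
opening: 0.716
```

Run:
```python
from h import *
s=state();print(s["t"],s["eef_pos"],s["opening"],s["qvel"].round(3))
p,d=read_camera("side");q,e=read_camera("top")
for n,h,x,y in(("52",75,592,-20),("44",70,595,50.5),("36",65,598,120.5),("28",60,601,190)):
    i=I["top"];c=i["mtx"]@(i["R"]@np.array([x,y,h+14.])+i["t"]);u,v=(c[:2]/c[2]).round().astype(int)
    Z=cloud("top",e,u,v,26);m=abs(Z[...,2]-h-14)<6;w=Z[m]
    print(n,"expect top",h+14,"median z",np.median(w[:,2]).round(1),"ext",np.ptp(w[:,:2],axis=0).round(1),"ctr",((w.min(0)+w.max(0))/2).round(1), "slope", np.linalg.lstsq(np.c_[w[:,:2]-w[:,:2].mean(0),np.ones(len(w))],w[:,2],rcond=None)[0].round(3))
f=lambda a,k:cv2.resize(a[:,:,::-1],k,interpolation=2)
cv2.imwrite("pics/c11.png",np.vstack([f(p[110:310,190:410],(640,420)) if 0 else f(p[130:300,280:400],(300,425))]))
cv2.imwrite("pics/c11.png",np.hstack([f(p[130:300,280:400],(300,425)),f(q[150:350,140:380],(500,425))]))
```

```text
24.55 [448.50691158 419.25837356 202.59174901] 0.7161869808687055 [-0.032 -0.02   0.034 -0.005 -0.004 -0.016]
52 expect top 89 median z 88.2 ext [49.7 50.4] ctr [592.5 -19.1  88.6] slope [-1.4000e-02 -6.0000e-03  8.8282e+01]
44 expect top 84 median z 82.7 ext [43.1 42.5] ctr [595.7  50.9  82.8] slope [-1.0000e-03  2.0000e-03  8.2719e+01]
36 expect top 79 median z 77.7 ext [35.  35.6] ctr [598.  121.2  78.6] slope [ 9.0000e-03 -1.3000e-02  7.7743e+01]
28 expect top 74 median z 73.2 ext [26.5 27.9] ctr [601.6 190.6  73.3] slope [2.0000e-03 4.0000e-03 7.3048e+01]
```

View pics/c11.png

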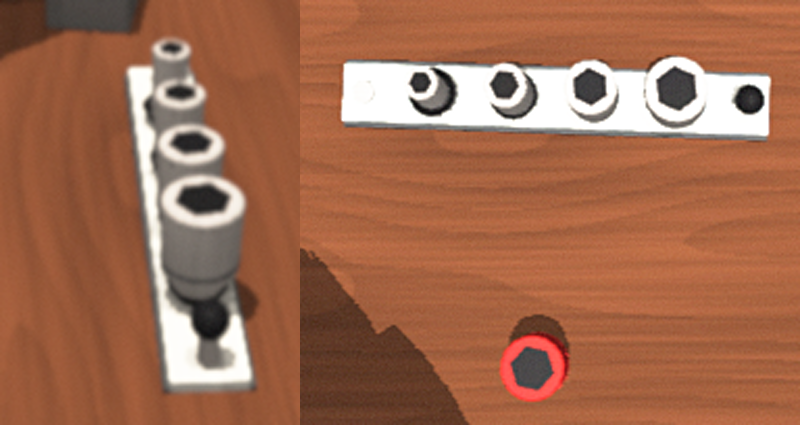

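The final picture shows 52, 44, 36 and 28 in order from the post, all upright. Top heights match full seating (about 1 mm low each, the same as the initial readings on the bench) and tilts are under 1°. The arm is clear of everything, so I hand in.

```bash
python3 -c "
from cell import *
print(job_done())"
```

```text
the job is handed in; nothing more can be done
None
```

All four sockets are back on the rail in order from the ball-topped post: 52, 44, 36, then 28 in the farthest cup. I left the red and blue look-alikes alone.

**Last checks:** About 24.5 s of the 106 s had passed.
- **Seating:** Top heights measured 88.2, 82.7, 77.7 and 73.2 mm, against 89, 84, 79 and 74 mm expected. Each is about 1 mm low. The same camera read about 1 mm low for the sockets on the bench, so I take them as fully seated.
- **Upright and spaced:** Tilts were under 1°, and the sockets stand about 70 mm apart.
- **Arm clear:** The gripper was open and well away from the rail.
- **Forces:** The highest wrist force in the readings was about 32 N, while seating the 52.

**Disagreements:** One move call was refused for rows without a twist value, and nothing moved. While seating, the 28 was pushed about 2 mm in y by its cup, so that cup was slightly off my camera estimate. The side and top cameras differed by 3 to 12 mm in y on the cups, most for the one beside the post. I used the top-camera positions, nudged up to about 1 mm by contact.

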